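# Lock the letter trays with the long pin

## Task

Push the upper letter tray straight back until it is fully home, so that the hole in its side lug lines up over the hole in the lower tray's lug. Then take the long tapered pin out of the pen stand by its knob and thread it down from above, first through the upper lug, then through the lower one. Finish while still holding the pin upright by its knob, about 2 cm of its point sticking out below the lower lug and the knob still about 2 cm above the upper lug, resting on nothing, so that a colleague can fit the clip; leave the spare pin, marker, bottle and stamp where they are.

Things in the scene. Friction and masses are not known exactly. Their poses are not given: they have to be found in the camera images.
- rack: Fixed white two-tier desk letter tray, 230 long (own x) x 165 wide (own y). Origin: under its centre, on the desk; z up; own +x is 'back', away from the robot. Lower tier: walls from z 10 to 60 mm, with a steel lug on its right (-y) side. Corner posts and side rails reach z 84. The upper tier (walls z 85 to 125, open top, sheets of paper inside below z 102) slides on them along own x. Nothing stands above z 125 but the tab (155).
- tray (a joint): Slide of the upper tray, m: 0 = fully home against its stop (its lug exactly over the lower lug), growing as the tray comes out towards the robot (rack's -x); 60 mm at most. Starts 25 to 55 mm out. Stays where it is left; about 3 N moves it.
- tray_tab (a point): Middle of the front face of the upper tray's grey tab, z 150 mm above the desk; moves with the tray. The tab is an upright plate 10 thick (along rack x; it lies behind this point), 44 wide (rack y), from z 105 to 155, in front of the tray's front wall, whose top is at z 125. Push it towards rack +x, or pinch it from above.
- upper_hole (a point): Centre of the top of the hole in the upper tray's lug, z 112 mm above the desk; its axes are those of the rack; moves with the tray. Lug: steel plate 36 x 36, 12 thick (z 100 to 112), on the outside of the tray's right (-y) wall, the hole's axis 18 mm out from that wall and 20 mm in front of the tray's middle; hole upright, 12.5 mm wide, right through. The wall beside it is 13 mm higher than the lug.
- lower_hole (a point): Centre of the top of the hole in the lower tier's fixed lug, z 57 mm above the desk. Same lug and hole (z 45 to 57); open space below it down to the desk.
- stand: Fixed light wooden pen stand, block 150 (own x) x 60 (own y) x 55 high, origin under its centre. Three upright round holes, 14 mm wide, 47 deep (floor at z 8 mm), in a row along own x at x = -48, 0, +48 mm. They hold the long pin, the spare pin and the marker in any order.
- pin: The long pin, loose, about 90 g, 135 long: steel rod 10 mm in diameter and 105 long whose lowest 10 mm taper to 4 mm, with a black cylindrical knob on top, 18 mm in diameter, 30 high. Origin at the tip's end, z along the pin towards the knob. Stands point down in the pen stand, leaning by up to 0.1 rad, knob from z 113 to 143 mm.
- pin_tip (a point): The lower end of the pin's tapered tip (same point as the pin's origin).
- pin_knob (a point): Middle of the pin's knob, 120 mm from the tip; the knob's underside is 15 mm below this point.
- spare: Short spare pin, loose, same make and knob but the rod only 60 long (90 overall); too short for the job. Knob from z 68 to 98 mm in the stand. Leave it there.
- marker: White marker pen with a black cap, 12 mm in diameter, 125 long, no knob; stands in the pen stand up to z 133 mm. Origin at its lower end. Leave it there.
- bottle: Water bottle with a blue cap, 64 mm in diameter, 210 high, standing; origin under its centre. Leave it.
- stamp: Dark wooden hand stamp, 42 mm in diameter, 72 high, standing; origin under its centre. Leave it.
Things that resemble listed ones, but are neither listed nor needed, are in the scene too. Leave any pink or turquoise look-alike of the pin alone.

How it is judged:
By the outcome, as a careful person would: the job done as asked, in the order asked, and still so for the second after the job is handed in, while the arm keeps its last pose, push and grip.
It also fails if it takes over 67 s, if anything falls off the work surface, if the arm or the gripper's body presses on something with over 40 N, if the wrist force passes 120 N, or if a joint passes its speed limit or range.

## Robot

A 6-joint arm with a two-finger parallel gripper is mounted at the origin on the work surface. World frame = base frame: x ahead of the robot, y to its left, z up, the work surface at z = 0. Lengths are in mm, angles in degrees, forces in N, time in s.
With the tool pointing down it reaches from about 325 to 925 mm from the base axis. Payload 3.1 kg.
Tool frame: the origin (TCP) lies at the very end of the fingers, on their centre line; the grasp point (between the pads) lies grasp_offset behind it (grasp_offset is the distance from the TCP to the grasp point, in mm); z points along the fingers, x is the direction in which the jaws open and shut, and the axes are right-handed (so a half turn about z gives the same grasp; the last joint's range is limited). The gripper opens to 85 mm and grips with 20 to 120 N. Pads are 22 mm wide; open, the fingers measure 114 mm over their backs; the gripper's body (76 mm by 85 mm) begins 54 mm behind the grasp point. The pads swing forward as they close: fully open they stand 13 mm farther back than shut.
Start: joints at [67.655, 12.427, 92.441, -0, 75.132, -6.429], TCP at [171.381, 601.056, 231.3] pointing down, gripper open.
Joint ranges: [-157.48, 157.48], [-44.54, 120.13], [17.64, 146.25], [-64.5, 244.5], [7.68, 150.69], [-147.95, 147.95]. Speed limits (degrees/s): [159.86, 159.86, 180, 180, 180, 180].

## Interface

Orientations are given as [roll, pitch, yaw] about the fixed x, y, z axes, in that order (R = Rz(yaw) Ry(pitch) Rx(roll)).
In Python, from station import * gives the robot as it stands. Calls block until the motion is done:
- goto(position, orientation): joint-space move of the TCP to a pose.
- move_l(position, attitude=None, speed=150): straight line of the TCP; attitude=None keeps the orientation; speed is the mean speed in mm/s.
- move_j(angles): joint-space move.
- grip(opening, squeeze=None): finger opening in mm; squeeze is the grip in N (None keeps the last); returns when the fingers have stopped.
- wait(seconds).
- solve_ik(position, orientation): joint angles nearest the present ones, or None.
- get_obs(): the state.
- get_image(name): name is "side" or "top"; returns the picture (384x512x3 uint8, red, green, blue); there is no depth.
- get_calibration(name): a dict with "fx", "fy", "cx", "cy" (pixels), "R" (3x3) and "t" (3): a world point X has camera coordinates R X + t. Camera axes: x right, y down, z forward; pixel columns grow to the right and rows downward; lengths in mm; the calibration is good to about 2 mm. A picture is of the moment at which its call begins. get_calibration takes no time and is no camera call.
A pose or a line that the arm cannot do raises Unreachable and nothing moves.
- sign_off(): hands the job in, once; it reports no verdict.
Trained networks look in the newest picture that a camera, given by its name, has taken for a name from the list of things; names that differ only in an ending like _2 or _b are one class to them, and where a whole thing is asked for, a point or a joint stands for the part that bears it (a point fixed in the world has none). Each returns a list of dicts, best first, with "score" (0 to 1); they miss things now and then, are a little off and sometimes report something else, mostly with a low value. They report only what shows in the picture. A call takes as long as a camera call. They do not tell look-alikes from the thing itself.
- spot_in(name, camera): "extent" ([centre column, centre row, width, height] in pixels, round what is visible of it).
- regions_of(name, camera): "region" (384x512 bool, what is visible of it) and "extent" ([centre column, centre row, width, height] in pixels, round what is visible of it).
The state is a dict: "t": time; "joint_pos": joint angles; "qvel": joint speeds; "effort": joint torques, N m; "tcp_pos": TCP position; "ee_rot": TCP orientation; "wrist_force": force on the tool from outside, world axes, zero at the start; "moment": the same for the moment, N m; "grip_width": finger opening in mm.
Only numpy, scipy, OpenCV 4.12 (cv2) and the standard library are available. Lean on these libraries where they do the work, as an engineer would, in place of code of your own. Each camera call takes 0.05 s, during which the arm holds its last target. There are 200 camera calls.

## Working session

There is one attempt and no reset: what is moved stays moved. The work goes in short steps, each a Python script; the robot and the scene stay as the last script left them, time stands still between calls to the robot, and variables do not carry over. Pictures are saved under pics/ and viewed, about 8 in all and at most 12, crops included, and the job is handed in when it is done.

```bash
ls; mkdir -p pics; python3 - <<'E'
from station import *
import cv2,json
o=get_obs(); print({k:o[k] for k in ('t','tcp_pos','ee_rot','grip_width','wrist_force')})
for n in ('side','top'):
    cv2.imwrite(f'pics/{n}0.png',cv2.resize(get_image(n),(800,600),interpolation=cv2.INTER_CUBIC)[:,:,::-1])
    c=get_calibration(n); print(n,c)
    for k in ('rack','tray_tab','stand','pin','spare','marker','bottle','stamp'):
        print(k,[(round(d['score'],2),[round(float(v)) for v in d['extent']]) for d in spot_in(k,n)[:4]])
try: print(grasp_offset)
except Exception as e: print(e)
E
```

```text
pics
{'t': 0.0, 'tcp_pos': array([171.06092269, 600.29020795, 229.95429835]), 'ee_rot': array([-1.79985688e+02,  1.36665576e-01,  7.40850402e+01]), 'grip_width': 85.30227405033929, 'wrist_force': array([-0.88048445,  0.21284816,  0.08983357])}
side {'fx': 392.20171821578685, 'fy': 392.20171821578685, 'cx': 252.83044452303477, 'cy': 194.09318305538238, 'R': array([[ 0.85671284, -0.5157724 ,  0.00468517],
       [-0.27730529, -0.46823306, -0.8389634 ],
       [ 0.43490791,  0.71745149, -0.54416768]]), 't': array([-478.71590616,  290.30312539,  806.25429404])}
rack [(0.94, [234, 197, 114, 72])]
tray_tab [(0.84, [224, 189, 97, 52])]
stand [(0.93, [311, 302, 76, 48])]
pin [(0.69, [316, 278, 9, 40]), (0.65, [359, 304, 15, 46]), (0.61, [345, 320, 13, 50])]
spare [(0.48, [296, 294, 11, 15])]
marker [(0.61, [335, 273, 10, 30])]
bottle [(0.69, [158, 146, 24, 64])]
stamp [(0.54, [340, 230, 21, 31])]
top {'fx': 352.44919247523904, 'fy': 352.44919247523904, 'cx': 255.93794763665886, 'cy': 195.15094738643808, 'R': array([[-0.01226025, -0.99977918, -0.01706682],
       [-0.9897754 ,  0.01455972, -0.14188963],
       [ 0.14210679,  0.01515271, -0.98973535]]), 't': array([  64.04357202,  616.90729678, 1155.70435256])}
rack [(0.6, [228, 209, 75, 94])]
tray_tab [(0.61, [224, 216, 64, 76])]
stand [(0.95, [348, 213, 24, 45])]
pin [(0.57, [383, 212, 13, 7]), (0.48, [354, 214, 12, 6]), (0.42, [377, 202, 15, 6])]
spare []
marker [(0.69, [224, 213, 67, 82])]
bottle [(0.68, [118, 237, 40, 21])]
stamp [(0.7, [300, 152, 12, 18])]
18.700000000000003
```

View pics/side0.png

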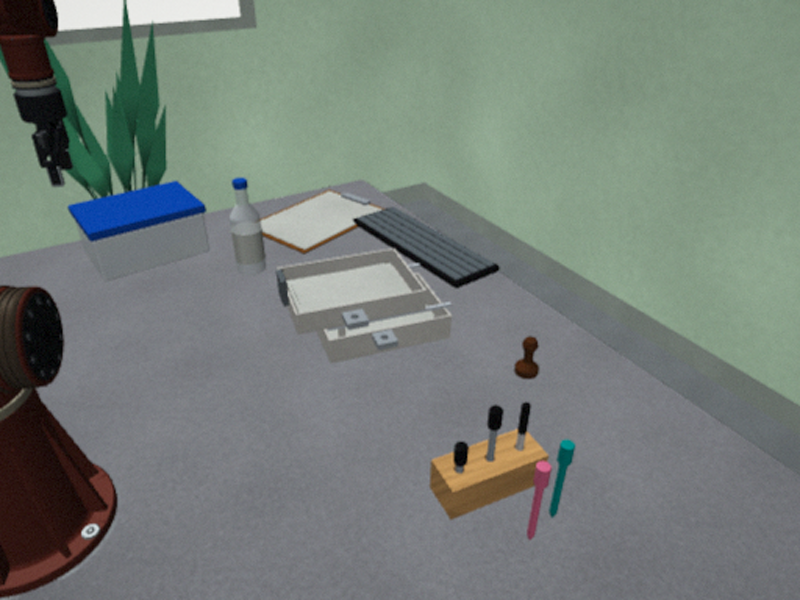

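View pics/top0.png

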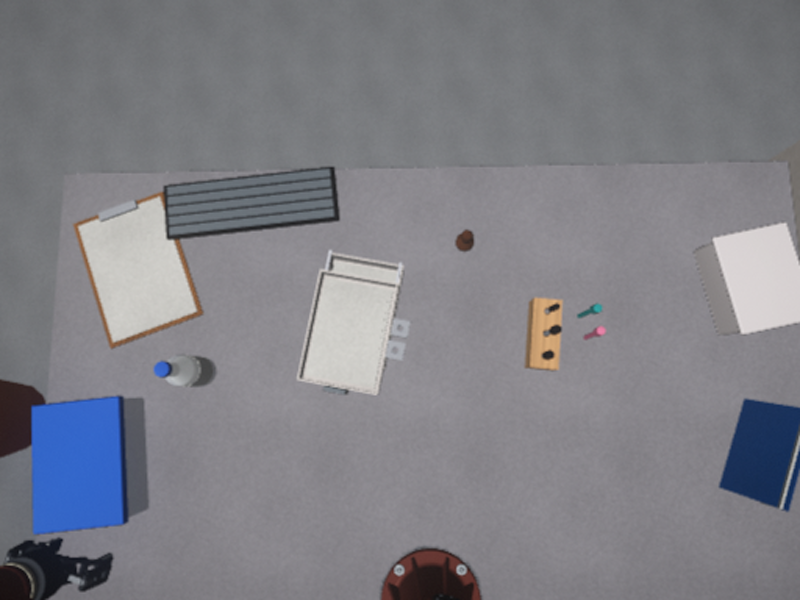

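Side view: the long pin is the middle one in the stand (knob ~(495,418) side, ~(555,330) top). The spare is nearest the robot and the marker farthest. The lugs are at ~(355,317) and (385,338) side, and (396,351) and (401,327) top. Next I'll zoom in with one composite.

```bash
python3 - <<'E'
from station import *
import cv2,numpy as np
S,T=get_image('side'),get_image('top')
def crop(I,c0,r0,w,h,k):
    J=cv2.resize(I[r0:r0+h,c0:c0+w],None,fx=k,fy=k,interpolation=cv2.INTER_CUBIC).copy()
    for c in range(-(-c0//10)*10,c0+w,10):
        x=int((c-c0+.5)*k); J[:6 if c%50 else 14,x]=(255,0,0)
    for r in range(-(-r0//10)*10,r0+h,10):
        y=int((r-r0+.5)*k); J[y,:6 if r%50 else 14]=(255,0,0)
    return J
C=np.zeros((600,800,3),np.uint8)
def put(J,x,y): C[y:y+J.shape[0],x:x+J.shape[1]]=J
put(crop(T,188,155,80,100,4),0,0)      # 320x400
put(crop(S,172,155,120,80,4),320,0)    # 480x320
put(crop(S,270,252,100,70,4),320,325) # 400x280
put(crop(T,334,188,28,50,4),0,400)   #112x200
put(crop(S,215,192,50,35,4),115,405)
cv2.imwrite('pics/crop1.png',C[:,:,::-1])
E
```

```text
Traceback (most recent call last):
ValueError: could not broadcast input array from shape (280,400,3) into shape (275,400,3)
```

```bash
cat > h.py <<'E'
from station import *
import cv2,numpy as np
from scipy.optimize import least_squares
CAL={n:get_calibration(n) for n in ('side','top')}
def proj(n,X):
    c=CAL[n]; p=np.atleast_2d(X)@np.array(c['R']).T+c['t']
    return np.c_[c['fx']*p[:,0]/p[:,2]+c['cx'],c['fy']*p[:,1]/p[:,2]+c['cy']]
def tri(s,t,x0=(550,0,100)):
    r=least_squares(lambda X:np.r_[(proj('side',X)[0]-s),(proj('top',X)[0]-t)],x0); return r.x,r.fun
def crop(I,c0,r0,w,h,k):
    J=cv2.resize(I[r0:r0+h,c0:c0+w],None,fx=k,fy=k,interpolation=cv2.INTER_CUBIC).copy()
    for c in range(-(-c0//10)*10,c0+w,10):
        x=int((c-c0+.5)*k); J[:6 if c%50 else 14,x]=(255,0,0)
    for r in range(-(-r0//10)*10,r0+h,10):
        y=int((r-r0+.5)*k); J[y,:6 if r%50 else 14]=(255,0,0)
    return J
def sheet(fn,items):
    C=np.zeros((600,800,3),np.uint8)
    for J,x,y in items:
        h,w=min(J.shape[0],600-y),min(J.shape[1],800-x); C[y:y+h,x:x+w]=J[:h,:w]
    cv2.imwrite(fn,C[:,:,::-1])
E
python3 - <<'E'
from h import *
S,T=get_image('side'),get_image('top')
sheet('pics/crop1.png',[(crop(T,188,155,80,100,4),0,0),(crop(S,172,155,120,80,4),320,0),(crop(S,270,252,100,69,4),320,322),(crop(T,334,188,28,50,4),0,400),(crop(S,215,192,50,35,4),115,405)])
E
```

```text
(no output)
```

View pics/crop1.png

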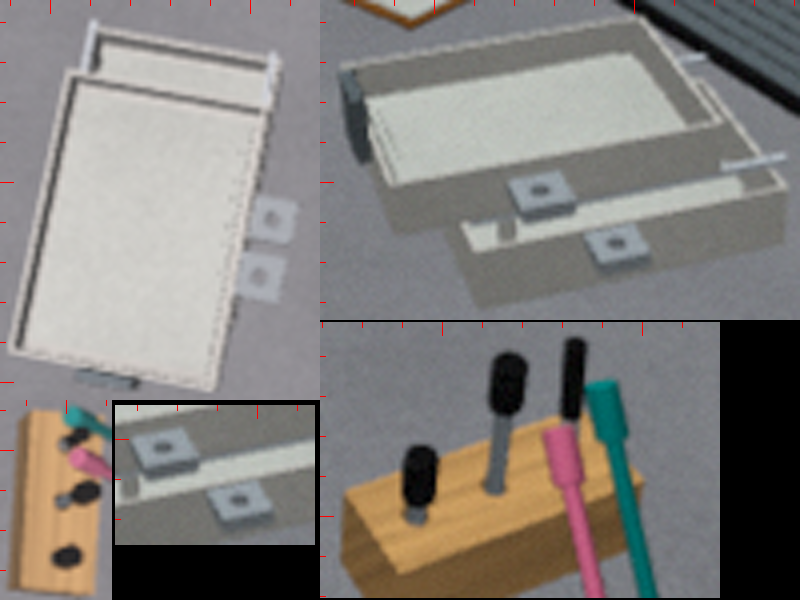

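The lugs and black pins are clear: the long pin's knob is at native (316.5,267) side and ~(355,210) top. The pink and turquoise look-alikes are now somewhere else than in the first pictures, so I'll check whether they're moving.

```bash
python3 - <<'E'
from h import *
print(get_obs()['t'])
def cen(I,lo,hi):
    H=cv2.cvtColor(I,cv2.COLOR_RGB2HSV); m=cv2.inRange(H,lo,hi); n,l,s,c=cv2.connectedComponentsWithStats(m)
    return [(s[i,4],c[i].round(1).tolist()) for i in range(1,n) if s[i,4]>15]
for k in range(4):
    for n in ('side','top'):
        I=get_image(n)
        print(round(get_obs()['t'],2),n,'pink',cen(I,(155,80,80),(178,255,255)),'teal',cen(I,(80,120,60),(95,255,255)))
    wait(.3)
cv2.imwrite('pics/side2.png',I[:,:,::-1])
# triangulation
P=lambda x,y,ox,oy,c0,r0:np.array([(x-ox)/4+c0-.5,(y-oy)/4+r0-.5])
uh=tri(P(541,190,320,0,172,155),P(261,276,0,0,188,155)); lh=tri(P(617,243,320,0,172,155),P(273,218,0,0,188,155))
kn=tri(P(507,384,320,322,270,252),P(87,492,0,400,334,188))
ro=tri(P(496,489,320,322,270,252),P(66,501,0,400,334,188))
for q in (uh,lh,kn,ro): print(q[0].round(1),q[1].round(2))
# rack fit: [x,y,yaw,s]; rims: corners
W=[('top',(68,72),'u',115,82.5,125),('top',(270,112),'u',115,-82.5,125),('top',(12,352),'u',-115,82.5,125),('top',(214,388),'u',-115,-82.5,125),
('side',(641,17),'u',115,82.5,125),('side',(717,122),'u',115,-82.5,125),('side',(392,185),'u',-115,-82.5,125),('side',(785,186),'l',115,-82.5,60),
('side',(541,190),'u',-20,-100.5,112),('top',(261,276),'u',-20,-100.5,112),('side',(617,243),'l',-20,-100.5,57),('top',(273,218),'l',-20,-100.5,57)]
def res(p):
    o=[]
    for n,(x,y),w,a,b,z in W:
        px=P(x,y,0 if n=='top' else 320,0,*((188,155) if n=='top' else (172,155)))
        if w=='u': a=a-p[3]
        c,s=np.cos(p[2]),np.sin(p[2]); X=[p[0]+c*a-s*b,p[1]+s*a+c*b,z]
        o+=list(proj(n,X)[0]-px)
    return np.array(o)
r=least_squares(res,[550,50,-.15,40],loss='soft_l1'); print(r.x.round(3),np.degrees(r.x[2])); print(res(r.x).reshape(-1,2).round(1).tolist())
E
```

```text
1.1
1.15 side pink [(np.int32(364), [336.5, 309.1])] teal [(np.int32(321), [348.7, 295.9])]
1.2 top pink [(np.int32(81), [361.9, 205.8])] teal [(np.int32(92), [361.8, 194.6])]
1.55 side pink [(np.int32(362), [337.2, 309.0])] teal [(np.int32(336), [354.4, 301.8])]
1.6 top pink [(np.int32(82), [362.0, 205.5])] teal [(np.int32(66), [362.8, 192.8])]
1.95 side pink [(np.int32(358), [337.2, 308.9])] teal [(np.int32(259), [360.0, 309.9])]
2.0 top pink [(np.int32(85), [361.8, 205.5])] teal [(np.int32(92), [359.5, 187.9])]
2.35 side pink [(np.int32(364), [337.2, 308.9])] teal [(np.int32(270), [360.6, 309.3])]
2.4 top pink [(np.int32(84), [361.9, 205.5])] teal [(np.int32(94), [359.5, 187.6])]
[518.   65.5 113.8] [-0.24  0.02  0.12 -0.27]
[569.6  56.4  57.9] [-0.16  0.02  0.08 -0.17]
[ 553.2 -255.8  130.3] [-0.18  0.03  0.15 -0.25]
[ 553.  -257.7   56.5] [-0.18  0.03  0.14 -0.25]
[ 6.07772e+02  1.51395e+02 -1.89000e-01  5.18450e+01] -10.851321945302983
[[-0.5, -1.0], [-0.5, -2.2], [-1.0, 0.1], [0.4, 0.5], [-0.5, -0.1], [1.3, 0.5], [-1.0, 0.8], [0.5, 0.7], [-0.2, 0.4], [-0.1, -0.3], [-0.3, 0.3], [0.1, -0.0]]
```

The look-alikes were toppling and have now settled. The tray is about 52 mm out and the rack's yaw is about -10.4°. Pushing the tab now.

```bash
cat >> h.py <<'E'
TH=np.radians(-10.3)
ux=np.array([np.cos(TH),np.sin(TH),0]); uy=np.array([-ux[1],ux[0],0])
E
python3 - <<'E'
from h import *
c=np.array([607.8,151.4,0]); tab=c+ux*(-125-52); print('tab',tab)
att=[180,0,79.7]
p0=get_obs()['tcp_pos']
move_l([p0[0],p0[1],290],speed=250)
grip(0,40)
st=tab-ux*45
print(solve_ik([st[0],st[1],290],att))
goto([st[0],st[1],290],att)
move_l([st[0],st[1],132],att,speed=250)
f0=get_obs()['wrist_force']; print('f0',f0)
d=0;hist=[]
while d<110:
    d+=30 if d<60 else (5 if d<75 else 2)
    p=st+ux*d; move_l([p[0],p[1],132],att,speed=60)
    o=get_obs(); f=(o['wrist_force']-f0)@ux; a=(o['tcp_pos']-st)@ux
    hist.append((d,round(a,1),round(float(f),1)))
    if f<-11: break
print(hist,get_obs()['t'])
S,T=get_image('side'),get_image('top')
sheet('pics/crop2.png',[(crop(T,188,155,80,100,4),0,0),(crop(S,172,155,120,80,4),320,0),(crop(S,270,252,100,69,4),320,322),(crop(T,334,180,45,50,4),0,400)])
E
```

```text
tab [433.65234829 183.04799208   0.        ]
[ 1.68529576e+01 -1.47078572e+01  1.12822544e+02 -2.54444375e-14
  8.18853137e+01 -6.28470424e+01]
f0 [-0.07216329 -0.54485135  0.35322356]
[(30, np.float64(30.0), -0.4), (60, np.float64(60.7), -0.4), (65, np.float64(65.4), -1.6), (70, np.float64(70.4), -0.8), (75, np.float64(75.4), -1.3), (77, np.float64(77.0), -2.6), (79, np.float64(79.1), -3.1), (81, np.float64(81.2), -2.8), (83, np.float64(83.3), -2.5), (85, np.float64(85.2), -2.1), (87, np.float64(86.7), -5.1), (89, np.float64(86.6), -10.2), (91, np.float64(86.6), -15.7)] 10.3833
```

View pics/crop2.png

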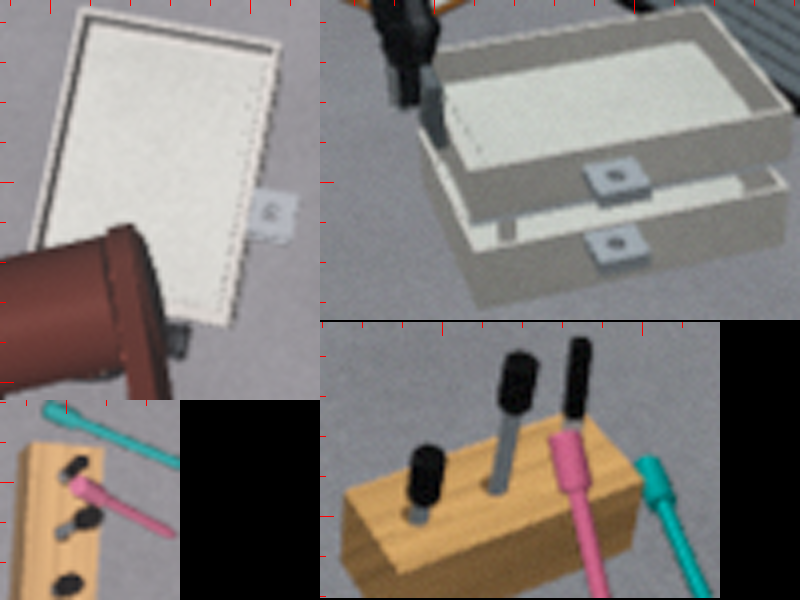

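The tray is home: the lugs are stacked at side crop (617,176)/(617,243), and the push came to a hard stop at 16 N. Pink now leans on the stand beside the pin, and the pin has tilted a little. Next I'll locate both.

```bash
python3 - <<'E'
from h import *
P=lambda x,y,ox,oy,c0,r0:np.array([(x-ox)/4+c0-.5,(y-oy)/4+r0-.5])
s=lambda x,y:P(x,y,320,322,270,252); t=lambda x,y:P(x,y,0,400,334,180); sr=lambda x,y:P(x,y,320,0,172,155); tr=lambda x,y:P(x,y,0,0,188,155)
for n,a,b in [('knob',s(519,383),t(90,517)),('knobtop',s(521,358),t(93,515)),('rodbase',s(497,489),t(64,530)),('pinkknob',s(570,462),t(86,489)),('pinkend',s(568,435),t(75,483)),('spare',s(428,476),t(69,585)),('markertop',s(580,343),t(80,464)),('uh',sr(617,176),tr(270,214)),('lh',sr(617,243),tr(273,218)),('tealknob',s(651,465),t(55,410))]:
    X,f=tri(a,b); print(n,X.round(1),f.round(2))
m=regions_of('stand','top')
r=m[0]['region']; print(cv2.minAreaRect(np.argwhere(r)[:,::-1].astype(np.float32)))
E
```

```text
knob [ 558.7 -258.5  130.5] [-0.2   0.04  0.16 -0.28]
knobtop [ 559. -257.  146.] [-0.3   0.05  0.24 -0.41]
rodbase [ 555.2 -256.4   54.2] [-0.07  0.01  0.05 -0.1 ]
pinkknob [ 588.5 -272.7   71.1] [-0.32  0.06  0.26 -0.43]
pinkend [ 593.8 -262.6   79.2] [-0.59  0.11  0.48 -0.8 ]
spare [ 509.7 -251.8   84.3] [-0.49  0.08  0.38 -0.7 ]
markertop [ 601.9 -253.3  133.2] [-0.61  0.12  0.5  -0.81]
uh [568.8  57.1 112.1] [-0.63  0.07  0.33 -0.7 ]
lh [569.6  56.4  57.9] [-0.16  0.02  0.08 -0.17]
tealknob [ 664.3 -263.3   19.6] [-0.32  0.07  0.27 -0.43]
((346.3746337890625, 213.51170349121094), (22.27037811279297, 45.22792053222656), 1.7899105548858643)
```

```bash
python3 - <<'E'
from h import *
p=get_obs()['tcp_pos']; q=p-ux*30
move_l([q[0],q[1],132],speed=150); move_l([q[0],q[1],270],speed=300)
K=np.array([558.2,-257.8])
goto([*K,230],[180,0,-90]); grip(50,60)
move_l([*K,110.5],[180,0,-90],speed=120)
f0=get_obs()['wrist_force']
grip(0,60); o=get_obs(); print('w',o['grip_width'],(o['wrist_force']-f0).round(1),o['tcp_pos'],o['t'])
I,J=get_image('side'),get_image('top')
move_l([*K,240],[180,0,-90],speed=150); o=get_obs(); print('w',o['grip_width'],(o['wrist_force']-f0).round(1))
H=np.array([569.2,56.7])
goto([*H,260],[180,0,-10.3]); move_l([*H,240],[180,0,-10.3],speed=80)
wait(.3); o=get_obs(); print(o['t'],o['tcp_pos'],o['ee_rot'],o['grip_width'])
S,T=get_image('side'),get_image('top')
c,r=np.array([proj('side',[*H,150])[0],proj('top',[*H,150])[0]]).round().astype(int)
print(c,r)
sheet('pics/crop3.png',[(crop(S,c[0]-35,c[1]-35,75,75,6),0,0),(crop(T,r[0]-25,r[1]-35,50,60,6),455,0),(crop(S,270,252,100,69,2),0,460),(crop(T,334,180,45,50,3),210,455),(crop(I,270,235,100,86,2),400,430)])
E
```

```text
w 16.3011793420691 [-0.3  2.5  3.4] [ 558.72134478 -257.82862279  111.5707962 ] 15.4833
w 16.317955341465474 [-0.1  1.1 -0.9]
18.5 [569.51204425  56.67860756 240.53002645] [-1.79991920e+02 -5.45604562e-02 -1.03013706e+01] 16.261226899891223
[245 186] [255 206]
```

View pics/crop3.png

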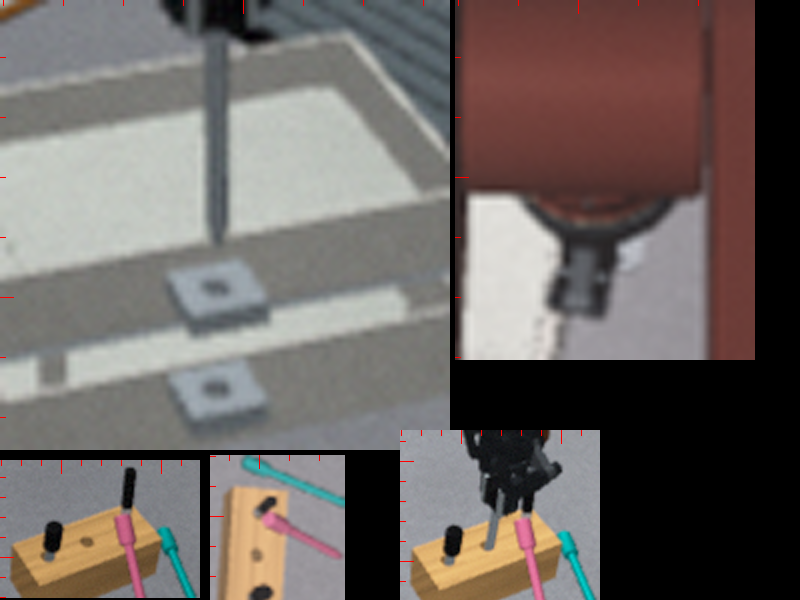

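Held upright, 16.3 mm grip. The stand now shows an empty middle hole, with spare and marker in place. The top view is blocked by the arm, so I'll spin the tool in front of the white paper and measure the pin's tilt from the side camera.

```bash
cat >> h.py <<'E'
def rod(I,H,ztip,back=None):
    """darkness centroid per row of the rod in front of the paper -> rows, cols"""
    g=I.mean(2).astype(float); a=proj('side',[*H,ztip])[0]; b=proj('side',[*H,ztip+100])[0]
    out=[]
    for r in range(int(b[1]),int(a[1])+4):
        c0=a[0]+(b[0]-a[0])*(a[1]-r)/(a[1]-b[1]); lo=int(round(c0))-9
        w=g[r,lo:lo+19]; bg=np.r_[w[:4],w[-4:]]
        if bg.min()<150: continue
        d=np.clip(np.median(bg)-w-12,0,None); 
        if d.sum()>60: out.append((r,(d*np.arange(lo,lo+19)).sum()/d.sum(),c0,d.sum()))
    return np.array(out)
E
python3 - <<'E'
from h import *
H=np.array([569.2,56.7]); ims=[]
for k,yaw in enumerate([-10.3,-31,59,-121]):
    goto([*H,252],[180,0,yaw]); wait(.25)
    o=get_obs(); I=get_image('side'); np.save(f'pics/s{k}.npy',I)
    A=rod(I,o['tcp_pos'][:2],o['tcp_pos'][2]-102.3)
    A=A[A[:,3]>np.median(A[:,3])*.6]; e=A[:,1]-A[:,2]; f=np.polyfit(A[:,0],e,1)
    print(yaw,o['tcp_pos'].round(1),A[[0,-1],0],'off mean %.2f'%e.mean(),'top %.2f tip %.2f'%tuple(np.polyval(f,A[[0,-1],0])),'res %.2f'%np.std(e-np.polyval(f,A[:,0])), A[:,3].round().astype(int).tolist()[-6:])
    p=proj('side',[*H,175])[0].round().astype(int); ims.append((crop(I,p[0]-15,p[1]-35,33,70,6),k*200,0))
sheet('pics/crop4.png',ims); print(get_obs()['t'])
E
```

```text
-10.3 [569.   56.7 251.6] [170. 186.] off mean 0.49 top 0.34 tip 0.63 res 0.21 [335, 330, 326, 321, 295, 245]
-31 [569.2  56.7 252. ] [170. 186.] off mean -0.08 top -0.13 tip -0.03 res 0.15 [347, 348, 338, 310, 270, 228]
59 [569.2  56.7 252. ] [170. 185.] off mean 1.78 top 1.34 tip 2.23 res 0.14 [314, 303, 318, 310, 269, 233]
-121 [569.2  56.7 252. ] [170. 185.] off mean -1.26 top -0.99 tip -1.54 res 0.13 [327, 323, 321, 308, 279, 219]
24.5417
```

View pics/crop4.png

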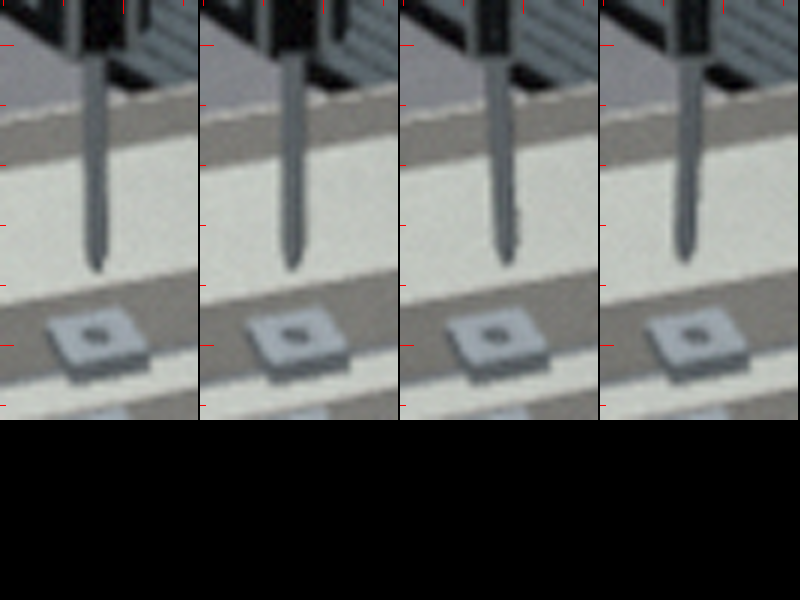

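Spin result: the tip sits 4.9 mm toward tool +y (tilt ≈0.041 rad) and about -0.9 mm in tool x. I'll tilt the tool by 2.35° to compensate, place the tip at z≈128 over the hole, and re-estimate the holes camera by camera.

```bash
cat >> h.py <<'E'
from scipy.spatial.transform import Rotation as Ro
ATT=[182.35,0,-10.3]; TT=np.array([-0.9,4.9,102.5])
RT=Ro.from_euler('xyz',ATT,degrees=True).as_matrix()
def tcp_for(tip): return np.array(tip)-RT@TT
def tip_now():
    o=get_obs(); return o['tcp_pos']+Ro.from_euler('xyz',o['ee_rot'],degrees=True).as_matrix()@TT
def onplane(n,px,z): return least_squares(lambda x:proj(n,[*x,z])[0]-px,[569,57]).x
def hole(I,p,w=3):
    g=I.mean(2).astype(float); c,r=np.round(p).astype(int)
    for _ in range(3):
        s=g[r-w:r+w+1,c-w:c+w+1]; d=np.clip(np.percentile(s,70)-s-8,0,None); yy,xx=np.mgrid[r-w:r+w+1,c-w:c+w+1]
        q=np.array([(d*xx).sum(),(d*yy).sum()])/d.sum(); c,r=np.round(q).astype(int)
    return q
E
python3 - <<'E'
from h import *
P=lambda x,y,ox,oy,c0,r0:np.array([(x-ox)/4+c0-.5,(y-oy)/4+r0-.5])
I=np.mean([np.load(f'pics/s{k}.npy') for k in range(4)],0)
uh=hole(I,P(617,176,320,0,172,155)); lh=hole(I,P(617,243,320,0,172,155))
print('side',uh,lh,onplane('side',uh,112),onplane('side',lh,57))
print('top',onplane('top',P(270,214,0,0,188,155),112),onplane('top',P(273,218,0,0,188,155),57))
H=np.array([569.,56.7])
goto(tcp_for([*H,160]),ATT); move_l(tcp_for([*H,128]),ATT,speed=60); wait(.3)
S=get_image('side'); t=tip_now(); o=get_obs(); print('tip',t.round(1),proj('side',t),o['t'],o['wrist_force'].round(1))
print('pred holes',proj('side',[[*H,112],[*H,57]]))
p=uh.round().astype(int); sheet('pics/crop5.png',[(crop(S,p[0]-20,p[1]-45,45,75,8),0,0)]); print('crop origin',p[0]-20,p[1]-45)
E
```

```text
side [245.373699   198.22872103] [245.60965877 215.31103483] [570.27761373  58.26879573] [570.08257036  57.27771189]
top [566.59698534  58.19553197] [569.05747829  56.73629278]
tip [569.3  56.7 128.4] [[245.31813015 193.37928061]] 27.2833 [-0.  -0.1 -0.9]
pred holes [[245.25325475 198.64867555]
 [245.37147716 215.5391907 ]]
crop origin 225 153
```

View pics/crop5.png

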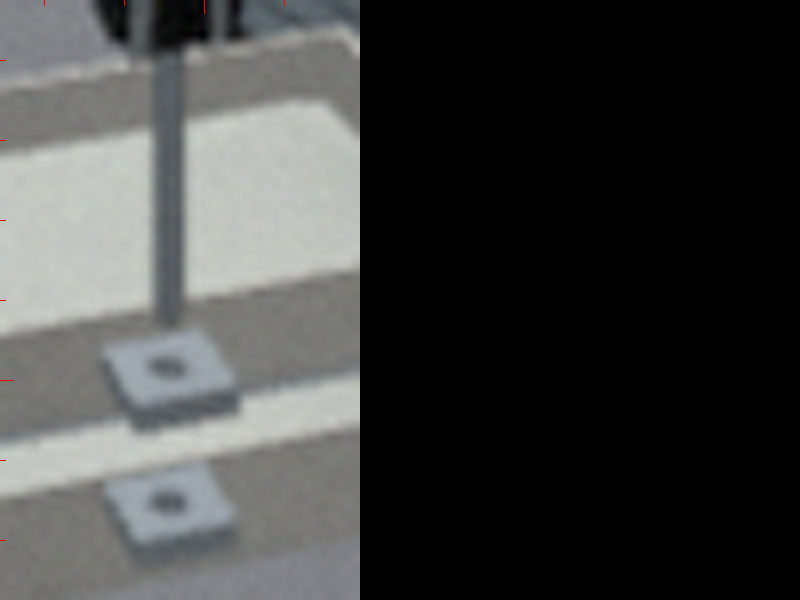

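The pin is vertical at crop x≈168 directly above the hole (168,368), and the tip row matches the prediction. Now a guarded descent, with lateral force compliance.

```bash
cat >> h.py <<'E'
def descend(H,z0,z1,step=4,fmax=8,gain=.12):
    H=np.array(H,float); f0=F0; log=[]; z=z0
    while z>z1:
        z=max(z-step,z1); move_l(tcp_for([*H,z]),ATT,speed=50)
        f=get_obs()['wrist_force']-f0; log.append((z,*f.round(1),*H.round(1)))
        if f[2]>fmax: print('STOP'); break
        l=f[:2]
        if np.hypot(*l)>1.5: H+=np.clip(gain*l,-.6,.6)
    for r in log: print(*[round(float(v),1) for v in r])
    print('t',get_obs()['t'],'tip',tip_now().round(1),'w',get_obs()['grip_width']); return H,z
E
python3 - <<'E'
from h import *
import h
h.F0=get_obs()['wrist_force']; np.save('f0.npy',h.F0)
descend([569.3,57.6],128,92)
E
```

```text
124.0 0.7 0.3 0.1 569.3 57.6
120.0 0.3 -0.2 0.7 569.3 57.6
116.0 0.1 0.6 0.5 569.3 57.6
112.0 -0.5 -1.3 -0.5 569.3 57.6
108.0 -0.2 -0.3 0.7 569.3 57.6
104.0 -0.1 0.2 -0.3 569.3 57.6
100.0 0.3 -0.6 0.5 569.3 57.6
96.0 0.2 -1.0 1.5 569.3 57.6
92.0 0.5 0.1 0.0 569.3 57.6
t 29.5333 tip [569.   57.5  91.6] w 16.100153855891488
```

```bash
python3 - <<'E'
from h import *
import h
h.F0=np.load('f0.npy')
H,z=descend([569.3,57.6],92,26)
np.save('H.npy',H)
S,T=get_image('side'),get_image('top')
sheet('pics/crop6.png',[(crop(S,220,150,50,90,6),0,0),(crop(S,270,252,100,69,3),310,0),(crop(S,170,140,130,100,3),310,215)])
E
```

```text
88.0 0.2 0.2 -0.2 569.3 57.6
84.0 0.4 -0.6 0.7 569.3 57.6
80.0 -0.8 -1.2 -0.3 569.3 57.6
76.0 -0.5 -0.2 0.4 569.3 57.6
72.0 -0.6 -0.1 -1.2 569.3 57.6
68.0 -0.3 -1.6 0.2 569.3 57.6
64.0 -0.9 -0.3 0.0 569.3 57.4
60.0 -0.3 -0.2 -0.6 569.3 57.4
56.0 0.2 -0.1 -0.3 569.3 57.4
52.0 0.3 -0.5 0.6 569.3 57.4
48.0 0.1 0.0 0.4 569.3 57.4
44.0 0.1 -1.2 -0.3 569.3 57.4
40.0 -0.6 -0.3 -1.1 569.3 57.4
36.0 0.3 -0.6 0.4 569.3 57.4
32.0 -0.2 0.3 -0.1 569.3 57.4
28.0 1.2 -0.0 -0.8 569.3 57.4
26.0 0.8 -1.5 -0.1 569.3 57.4
t 33.7833 tip [569.2  57.4  25.8] w 16.40409808084352
```

View pics/crop6.png

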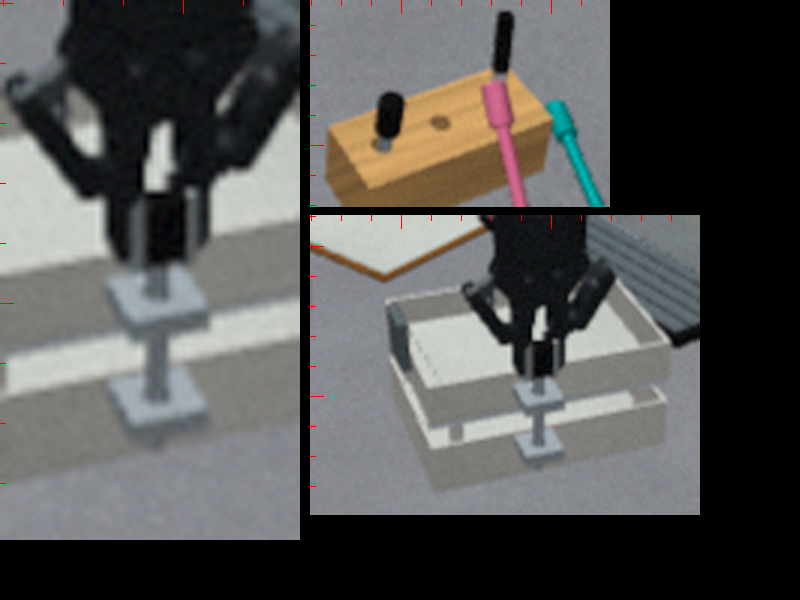

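```bash
python3 - <<'E'
from h import *
wait(.5); o=get_obs(); print(tip_now().round(1),(o['wrist_force']-np.load('f0.npy')).round(1),o['grip_width'],o['t'],proj('side',[[569.2,57.4,26],[569.2,57.4,131]]))
print(sign_off())
E
```

```text
[569.3  57.4  26. ] [-0.2 -0.2  0.2] 16.44443974087235 34.3833 [[245.37042078 224.49115412]
 [245.14251489 192.43816238]]
the job is handed in; nothing more can be done
None
```

I handed the job in at 34.4 s. The upper tray is home, and the long pin is through both lugs, still held upright by its knob.

- **Tray:** I pushed the tab until it came up hard against its stop at about 16 N. The picture after that showed the two lugs one above the other.
- **Pin:** I took it from the middle hole of the stand. It sat about 2.3° off in the grip, so I tilted the tool to make the pin upright. It then went down through both lugs with about 1.5 N at most from the side.
- **Last checks:** By arm position, the tip is at z ≈ 26 mm, about 19 mm below the lower lug. That puts the knob about 19 mm above the upper lug. In the last picture the point shows below the lower lug within about 0.5 px of where it should be, which is 1–2 mm. The wrist force change was about 0.2 N, so the pin is resting on nothing, and the grip was steady at 16.4 mm.
- **Disagreements and gaps:** The two cameras differed by about 2–4 mm on the hole position, so I used a value between them; the pin met no resistance there. The arm blocked the top camera from the lugs and pin, so the final position was checked only from the side.
- **Other items:** The spare and marker are still in the stand, and I did not touch the bottle or stamp. I didn't look at those two again at the end. The pink and turquoise look-alikes fell over by themselves in the first seconds, before the arm moved. Pink ended up leaning on the stand, and the pin shifted slightly in its hole before I grasped it.

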